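# Spring check of a tilt mount

### The job

Two spring-backed tilt mounts stand on the bench; check the spring of the one that carries the ceramic circuit. With closed fingertips gently press the round pad on its free corner down until the pointer needle on the opposite corner has risen level with the nose of the rider on its scale, not clearly beyond it, keep it there for two seconds, then let the plate spring all the way back. Leave the bare mount, the needles, the riders and the loose things alone, and grip nothing.

Things in the scene. Friction and masses are not known exactly. Their poses are not given: they have to be found in the camera images.
- mount: fixed black base of the mount to be checked, a 140 mm square set cornerwise; origin at the centre of its underside. In its frame -x points to the pad corner, +x to the needle and scale. This mount carries a white ceramic circuit, 54 mm square with black chips, on its plate; the other carries nothing. Either may be left or right.
- plate (a joint): tilt in rad of its plate, a 128 mm aluminium square set cornerwise, 8 mm thick, hinged about the mount's line x = 0, z = 55 mm. 0 at rest (level, against its stop), grows as the pad corner goes down, hard stop at 0.26. Spring: about 1.5 N on the pad starts it moving, then about 29 N per rad (some 6 N at 0.17 rad).
- pad_top (a point): top centre of that mount's press pad, where the fingers press: a round, slightly domed dark steel pad, 28 mm across and 10 mm high, on the plate's free corner. At rest 69 mm above the bench and 70 mm from the hinge line on the -x side; it sinks 7 mm for 0.1 rad of tilt.
- needle_tip (a point): tip of that mount's needle, a level dark steel rod 3.6 mm thick that stands 60 mm out from the corner opposite the pad; not to be touched. The tip lies 152 mm from the hinge line on the +x side, 55 mm above the bench at rest. It rises 15 mm for 0.1 rad of tilt, about 2.2 mm for each mm that the pad is pressed.
- rider_nose (a point): tip of the rider's nose, half-way up it. The rider is a dark steel clip, 16 mm high, on the upright aluminium scale (30 x 110 mm, marks every 5 mm) beside the needle tip; its nose, 8 mm high, points at the needle's path. Set anywhere from 69 to 87 mm above the bench (needle at rest: 55 mm); held by friction, must not be moved.
- bare_plate (a joint): tilt in rad of the plate of the other mount, the same in every size but with nothing on its plate except a grid of small tapped holes. Must stay at 0.
- bare_pad_top (a point): top centre of the bare mount's pad, 69 mm above the bench. Not to be pressed.
- case_a: flat black specimen case with a pale label and a yellow band, 85 x 65 x 18 mm, lying loose on the bench; origin at the centre of its underside. Leave it alone.
- case_b: flat black specimen case with a pale label and a yellow band, 85 x 65 x 18 mm, lying loose on the bench; origin at the centre of its underside. Leave it alone.
- case_c: flat black specimen case with a pale label and a yellow band, 85 x 65 x 18 mm, lying loose on the bench; origin at the centre of its underside. Leave it alone.
- jar: small capped jar, 38 mm across, 55 mm high, loose between the mounts; origin at the centre of its underside. Leave it alone.
- cup: small steel cup, 34 mm across, 30 mm high, loose beside the pad corner of the mount to be checked, centre 78 mm to the mount's +y side of the pad axis; origin at the centre of its underside. Leave it alone.
- weight: small brass weight, 28 mm across, 40 mm high, loose beside the pad corner of the bare mount; origin at the centre of its underside. Leave it alone.
- driver: screwdriver, 160 mm long, lying loose on the bench between the scales of the mounts. Leave it alone.

How it is judged (in metres and radians):
On the way:
1. a fingertip presses the pad and the needle tip stays within 4 mm of the height of the rider's nose for 1.5 s (z of needle_tip in the frame of rider_nose between -0.004 and 0.004 m and contact force between the fingers and plate_c0 above 0.3 N), for 1.5 s.
At the end, for the whole second after the job is handed in: The plate is back at rest (tilt under 0.01 rad), the bare plate is at rest, the rider is within 3 mm of where it was set, and every loose thing is within 10 mm of where it stood (value of joint each of plate, bare_plate below 0.01 rad and distance of rider_nose from where it was at the start of the episode below 0.003 m and distance of each of case_a, case_b, case_c, jar, cup, weight, driver from where it was at the start of the episode below 0.01 m); the robot touches nothing.
It fails at once if the needle tip goes more than 8 mm above the rider's nose (z of needle_tip in the frame of rider_nose above 0.008 m).
It fails at once if the needle is touched, or the rider moved by more than 3 mm (contact force between plate_c1 and anything else above 0.5 N or distance of rider_nose from where it was at the start of the episode above 0.003 m).
It fails at once if the pad is pressed with more than 25 N (contact force between anything else and plate_c0 above 25 N).
It fails at once if the bare mount is pressed (tilt over 0.02 rad) (value of joint bare_plate above 0.02 rad).
It fails at once if a loose thing is lifted or pushed by more than 10 mm (distance of any of case_a, case_b, case_c, jar, cup, weight, driver from where it was at the start of the episode above 0.01 m).
It also fails if it takes over 38 s, if anything falls off the work surface, if the arm or the gripper's body presses on something with over 40 N, if the wrist force passes 120 N, or if a joint passes its speed limit or range.

### The arm

A 6-joint arm with a two-finger parallel gripper is mounted at the origin on the work surface. World frame = base frame: x ahead of the robot, y to its left, z up, the work surface at z = 0. Lengths are in mm, angles in rad, forces in N, time in s.
With the tool pointing down it reaches from about 300 to 750 mm from the base axis. Payload 8.5 kg.
Tool frame: the origin (TCP) lies at the very end of the fingers, on their centre line; the grasp point (between the pads) lies 19 mm behind it; z points along the fingers, y is the direction in which the jaws open and shut (so a half turn about z gives the same grasp; the last joint's range is limited). The gripper opens to 88 mm and grips with 3 to 60 N. Pads are 18 mm wide; open, the fingers measure 123 mm over their backs; the gripper's body (75 mm by 187 mm) begins 45 mm behind the grasp point.
Start: joints at [0.898, 0.381, 1.297, -0, 1.464, -0.215], TCP at [243.076, 493.35, 238.748] pointing down, gripper open.
Joint ranges: [-3.11, 3.11], [-0.89, 2.33], [0.22, 2.48], [-1.42, 4.56], [0.17, 2.85], [-2.88, 2.88]. Speed limits (rad/s): [2.39, 2.39, 3.14, 3.14, 3.14, 3.14].

### API

Orientations are given as a rotation vector (axis times angle).
In Python, from bench import arm gives the robot as it stands.
- The arm moves only by the tool arm_command, never from a script. Its argument "plan" is a list of rows, each a list of 7 numbers: the shift along the tool's x, y, z in mm, then the turn, a rotation vector about the tool's x, y, z in rad, then the gripper command: -1 is shut, 1 is fully open, values between are in proportion. In form: [[dx, dy, dz, wx, wy, wz, grip], ...]. A call has 1 to 8 rows; each row shifts and turns the pose as measured when the row begins, along the tool's axes as they then stand; what a row does not reach is not made up. A row lasts 1/8 s, in which the tool goes at most 62.5 mm and 10.7 degrees, less where a joint would pass 70% of its speed; a pose out of reach is approached as far as the arm can. A call is refused whole if a number of a shift passes 62.5 or a number of a turn 0.188, either way. A call with a gripper value outside its range is refused whole. The fingers move at their own pace and stop on an object; "force" is the grip in N (left out, the last holds). Time passes only in rows, so rows that do not move let the fingers close. It gives the time, the measured TCP pose, the force and the opening at its end, in the units of the state.
- arm.get_obs(): the state, without advancing time (a new reading comes with each control period).
- arm.grab_frame(name): name is "scene" or "top"; returns a dict with "image" (480x640x3 uint8, blue, green, red), "vertical_fov" (degrees; the focal length in pixels is half the picture's height over the tangent of half this angle, whatever the lens; pixels are square), "cx", "cy" (the principal point, pixels), "rvec" (rotation vector, rad) and "tvec" (3), from world to camera coordinates, as OpenCV has them. Camera axes: x right, y down, z forward; pixel columns grow to the right and rows downward; lengths in mm; the calibration is good to about 2 mm. A picture is of the moment at which its call begins. There is no depth.
- arm.sign_off(): hands the job in, once; it reports no verdict.
The state is a dict: "time_s": time; "joints": joint angles; "joint_velocities": joint speeds; "joint_torque": joint torques, N m; "ee_pos": TCP position; "orientation": TCP orientation; "ft_force": force on the tool from outside, world axes, zero at the start; "moment": the same for the moment, N m; "width": opening from 0.0 (shut) to 1.0 (fully open).
Only numpy, scipy, OpenCV 4.12 (cv2) and the standard library are available. Lean on these libraries where they do the work, as an engineer would, in place of code of your own. Each camera call takes 0.05 s, during which the arm holds its last target. There are 200 camera calls.

## Working session

There is one attempt and no reset: what is moved stays moved. The work goes in short steps, Python scripts to look and compute and a tool call to move; the robot and the scene stay as the last step left them, time stands still between calls to the robot, and variables do not carry over. Pictures are saved under pics/ and viewed, about 8 in all and at most 12, crops included, and the job is handed in when it is done.

Besides the shell and the picture viewer there is one more tool, called after ">>>" by a JSON object that holds its "op" and its "data". arm_command: Moves the arm, as the interface text tells. Its arguments: {"type":"object","properties":{"plan":{"type":"array","items":{"type":"array","items":{"type":"number"}}},"force":{"type":"number"}},"required":["plan"]}

```bash
mkdir -p pics
cat > h.py <<'E'
import numpy as np, cv2
from bench import arm
def grab(n):
    f=arm.grab_frame(n); R=cv2.Rodrigues(np.array(f['rvec'],float))[0]; t=np.array(f['tvec'],float).ravel()
    fl=240/np.tan(np.radians(f['vertical_fov'])/2)
    K=np.array([[fl,0,f['cx']],[0,fl,f['cy']],[0,0,1]])
    return f['image'],K,R,t
def atz(c,px,z):
    _,K,R,t=c; d=R.T@np.linalg.inv(K)@np.array([px[0],px[1],1.]); o=-R.T@t
    return o+d*(z-o[2])/d[2]
def proj(c,P):
    _,K,R,t=c; q=K@(R@np.array(P,float)+t); return q[:2]/q[2]
E
python3 - <<'E'
from h import *
for n in('scene','top'):
    c=grab(n); cv2.imwrite(f'pics/{n}0.png',c[0]); print(n,c[1][0,0],-c[2].T@c[3], c[2][2])
print(arm.get_obs())
E
```

```text
scene 447.64419318856903 [1138.94289925 -453.75574391  836.08993896] [-0.54556054  0.4219156  -0.72412079]
top 529.5397596562209 [ 367.4510481    -6.26510564 1576.2819189 ] [ 0.14629873 -0.00477074 -0.98922895]
{'time_s': 0.1, 'joints': array([ 8.97688642e-01,  3.81146748e-01,  1.29815508e+00, -2.05945705e-05,
        1.46357985e+00, -2.15302465e-01]), 'joint_velocities': array([-0.00055469, -0.00106289, -0.00025947, -0.00150414, -0.00027179,
       -0.00088585]), 'joint_torque': array([ 3.74408788e-03, -4.38648391e+01, -2.24915797e+01,  7.14347418e-02,
        3.41139268e-02, -2.39970143e-05]), 'ee_pos': array([242.94155691, 493.16439216, 238.1998519 ]), 'orientation': array([-7.12730303e-01, -3.05912609e+00,  1.84181108e-03]), 'ft_force': array([-0.36251732, -0.11755072, -0.06787447]), 'moment': array([-0.04725942, -0.02286536, -0.02131648]), 'width': 0.99968041644304}
```

View pics/top0.png

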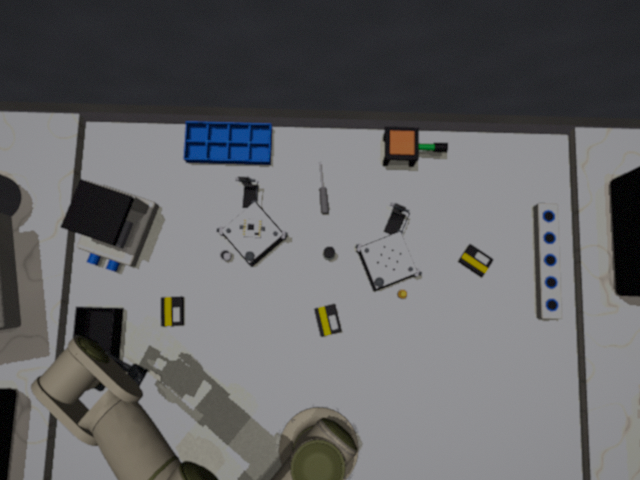

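View pics/scene0.png

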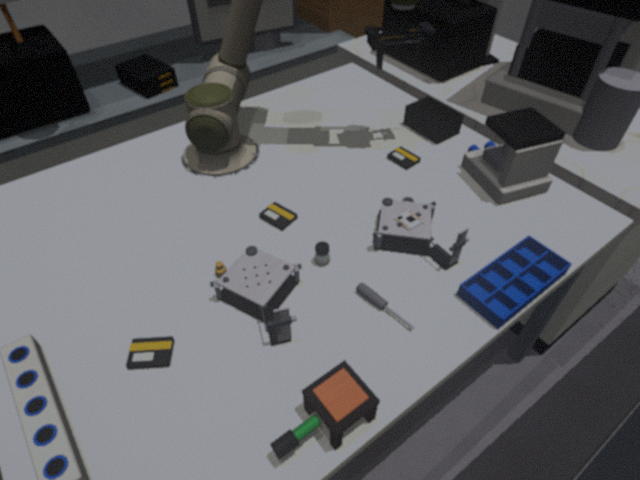

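The ceramic mount is the left one in the top view: plate centre about (252,232), pad about (249,257), scale about (249,190). The cup is at (226,256). I'll crop both views around it.

Run:
```python
from h import *
a=cv2.imread('pics/top0.png')[165:275,200:300]; b=cv2.imread('pics/scene0.png')[185:275,365:475]
k=dict(fx=0,fy=0)
a=cv2.resize(a,(400,440),interpolation=cv2.INTER_CUBIC); 
b=cv2.resize(b,(400,327),interpolation=cv2.INTER_CUBIC)
o=np.zeros((440,800,3),np.uint8); o[:,:400]=a; o[:327,400:]=b
cv2.imwrite('pics/crop1.png',np.clip(o*1.4,0,255).astype(np.uint8))
c=grab('top')
for p,z in[((249,257),69),((252,232),59),((226,256),30)]: print(atz(c,p,z))
```

```text
[531.81926921 210.5281713   69.        ]
[605.95515838 206.77467649  59.        ]
[537.19147757 283.62513424  30.        ]
```

View pics/crop1.png

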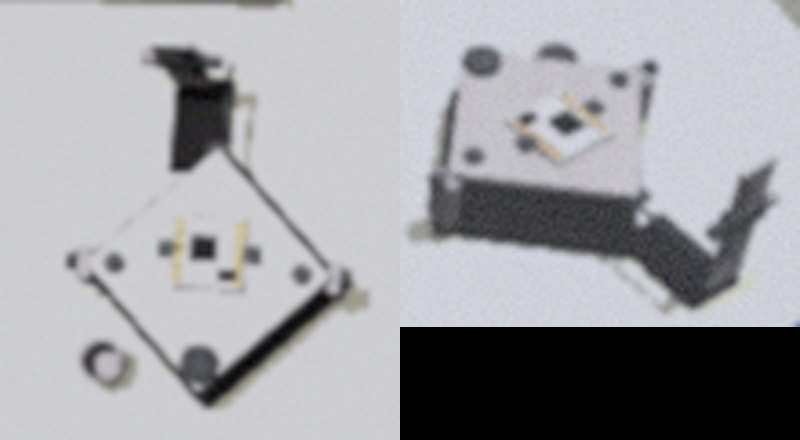

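Run:
```python
from h import *
C={}
for n in('top','scene'):
    cs=[grab(n) for _ in range(10)]
    im=np.mean([c[0].astype(float) for c in cs],0); C[n]=(im,)+cs[0][1:]
    np.savez(f'{n}.npz',im=im,K=cs[0][1],R=cs[0][2],t=cs[0][3])
c=C['top']; l=atz(c,(219.5,230.5),55); r=atz(c,(284.5,234.25),55); p=atz(c,(250,255.8),69)
m=(l+r)/2; print('mid',m,np.linalg.norm(l-r),'pad',p)
ex=(m-p)[:2]; ex/=np.linalg.norm(ex); yv=(l-r)[:2]; print('yaw pad',np.arctan2(ex[1],ex[0]),'hinge',np.arctan2(-yv[0],yv[1]),'d',np.linalg.norm((m-p)[:2]))
o=np.zeros((500,800,3),np.uint8)
for i,(n,x,y,w,h) in enumerate([('top',230,168,40,50),('scene',425,220,50,55)]):
    s=400//w; cr=np.clip(C[n][0]*1.4,0,255).astype(np.uint8)[y:y+h,x:x+w]
    cr=cv2.resize(cr,None,fx=s,fy=s,interpolation=cv2.INTER_CUBIC)[:500]; o[:cr.shape[0],400*i:400*i+cr.shape[1]]=cr
cv2.imwrite('pics/crop2.png',o)
```

```text
mid [605.48130182 207.28287145  55.        ] 189.1795906740201 pad [535.34557871 207.83790918  69.        ]
yaw pad -0.007913601194383887 hinge -0.030817942530879248 d 70.13791928890821
```

View pics/crop2.png

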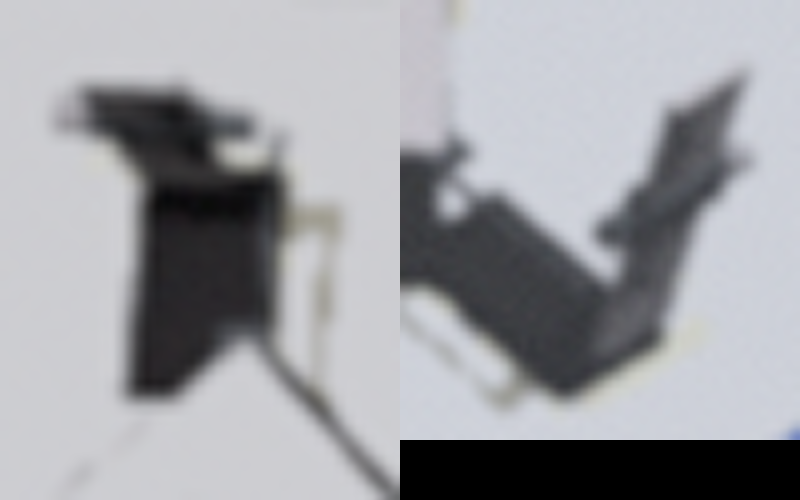

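```bash
cat >> h.py <<'E'
def ld(n):
    d=np.load(n+'.npz'); return d['im'],d['K'],d['R'],d['t']
def tri(ct,pt,cs,ps):
    P=[c[1]@np.c_[c[2],c[3]] for c in(ct,cs)]
    X=cv2.triangulatePoints(P[0],P[1],np.array(pt,float).reshape(2,1),np.array(ps,float).reshape(2,1)).ravel(); X=X[:3]/X[3]
    return X, proj(ct,X)-pt, proj(cs,X)-ps
E
python3 - <<'E'
from h import *
t,s=ld('top'),ld('scene')
print('nose',*tri(t,(254.75,180.25),s,(450.06,248.7)))
print('needle at z55 from top',atz(t,(257.55,181.05),55))
for yaw in(-.008,-.03):
    m=np.array([605.5,207.3,55]);e=np.array([np.cos(yaw),np.sin(yaw),0])
    for d in(92,152):
        P=m+d*e; print(d,P,'top',(proj(t,P)-[230,168]+.5)*10,'scene',(proj(s,P)-[425,220]+.5)*8+[400,0])
E
```

```text
nose [756.18792422 203.9959212   76.14704912] [-0.14480649 -0.15325795] [-0.36003802  0.04033026]
needle at z55 from top [759.02878613 198.15797939  55.        ]
92 [697.49705602 206.56400785  55.        ] top [242.24710422 338.94453214] scene [446.19128368 164.13961163]
152 [757.49513603 206.08401297  55.        ] top [253.36754926 139.81820348] scene [595.04824536 282.23394758]
92 [697.4586031  204.54041398  55.        ] top [249.14668832 339.26258385] scene [441.44519737 166.97656264]
152 [757.43160513 202.74068397  55.        ] top [264.70267749 140.34157271] scene [587.15197457 287.22507175]
```

The nose triangulates to z ≈ 76 mm and the needle tip shows in the top view at (257.5,181). I'll check the bias on the pad and work out the transfer move.

```bash
cat >> h.py <<'E'
def totool(d):
    o=arm.get_obs(); return cv2.Rodrigues(np.array(o['orientation'],float))[0].T@np.array(d,float)
E
python3 - <<'E'
from h import *
t,s=ld('top'),ld('scene')
print('pad',*tri(t,(250,255.8),s,(387.2,201.1)))
o=arm.get_obs(); print(o['time_s'],cv2.Rodrigues(o['orientation'])[0].round(3))
print(totool(np.array([535,207.5,140])-o['ee_pos']))
E
```

```text
pad [536.66001472 209.44679253  65.791837  ] [-0.38650515 -0.34258966] [-0.78196527  0.07959829]
1.15 [[-0.897  0.442  0.   ]
 [ 0.442  0.897 -0.   ]
 [-0.    -0.    -1.   ]]
[-388.19586457 -127.39460172   98.7466107 ]
```

>>> {"op": "arm_command", "data": {"plan": [[-46,-15,8,0,0,0,-1],[-46,-15,8,0,0,0,-1],[-46,-15,8,0,0,0,-1],[-46,-15,8,0,0,0,-1],[-46,-15,8,0,0,0,-1],[-46,-15,8,0,0,0,-1],[-46,-15,8,0,0,0,-1],[-46,-15,8,0,0,0,-1]], "force": 20}}

```text
time_s: 2.15
ee_pos: [527.7, 217.7, 173.9]
orientation: [0.703, 3.06, 0.005]
ft_force: [0.6, 0.1, 0.6]
width: 0.116
```

Run:
```python
from h import *
o=arm.get_obs(); print(o['time_s'],o['ee_pos'],o['width'],o['ft_force'],totool(np.array([535,207.5,95])-o['ee_pos']))
```

```text
2.15 [527.68092258 217.69278214 173.94546369] 0.11572547827353731 [0.63854107 0.1404274  0.63066984] [-10.91302329  -6.2733825   78.93920783]
```

>>> {"op": "arm_command", "data": {"plan": [[-6,-3,25,0,0,0,-1],[-5,-3,25,0,0,0,-1],[0,0,25,0,0,0,-1],[0,0,0,0,0,0,-1]]}}

```text
time_s: 2.65
ee_pos: [538.3, 204.0, 96.2]
orientation: [0.711, 3.057, 0.005]
ft_force: [-0.2, -0.0, 0.7]
width: 0.006
```

Run:
```python
from h import *
o=arm.get_obs(); print(o['time_s'],o['ee_pos'],o['width'],o['ft_force'],totool(np.array([535,207.5,75])-o['ee_pos']))
c=grab('scene'); cr=cv2.resize(c[0][150:270,350:480],(780,600)[:2] and (650,600),interpolation=cv2.INTER_CUBIC)
cv2.imwrite('pics/s1.png',np.clip(cr*1.4,0,255).astype(np.uint8))
```

```text
2.65 [538.27163624 203.99529087  96.21359449] 0.006218625481388743 [-0.21343549 -0.04539724  0.68263744] [ 4.52555503  1.6193548  21.21085153]
```

View pics/s1.png

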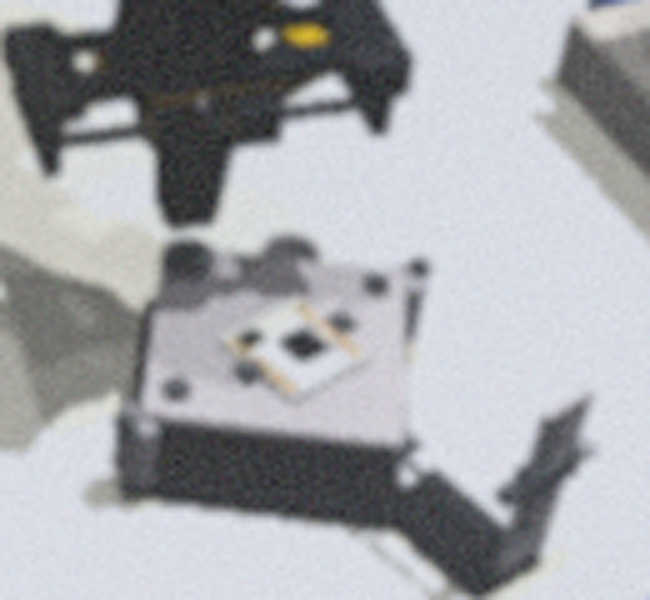

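The fingertips are above the pad (crop (187,258)). Next I centre them and descend to just above it.

>>> {"op": "arm_command", "data": {"plan": [[3,1,10,0,0,0,-1],[1,0,10,0,0,0,-1],[0,0,2,0,0,0,-1],[0,0,0,0,0,0,-1]]}}

```text
time_s: 3.2
ee_pos: [536.6, 207.7, 76.4]
orientation: [0.709, 3.052, 0.009]
ft_force: [-0.7, 0.6, -0.4]
width: 0.006
```

Run:
```python
from h import *
o=arm.get_obs(); print(o['time_s'],o['ee_pos'],o['ft_force'],totool(np.array([535,207.5,69])-o['ee_pos']))
s=grab('scene');t=grab('top'); print(atz(s,(387,201.2),69),proj(s,o['ee_pos']),proj(t,o['ee_pos']))
```

```text
3.2 [536.56959024 207.71792638  76.43639445] [-0.65840872  0.62465214 -0.39358648] [ 1.36749001 -0.94382084  7.41958497]
[540.13893684 207.83566688  69.        ] [386.32289509 198.31749664] [249.70533443 255.07479047]
```

>>> {"op": "arm_command", "data": {"plan": [[0,0,4,0,0,0,-1],[0,0,4,0,0,0,-1],[0,0,3,0,0,0,-1],[0,0,2,0,0,0,-1],[0,0,0,0,0,0,-1]]}}

```text
time_s: 3.92
ee_pos: [536.4, 207.8, 63.5]
orientation: [0.709, 3.052, 0.009]
ft_force: [-1.5, -0.3, 3.6]
width: 0.008
```

```bash
cat > look.py <<'E'
from h import *
import sys
o=arm.get_obs(); print(o['time_s'],o['ee_pos'],o['ft_force'])
N=8; ims=[grab('scene') for _ in range(N)]; im=np.mean([c[0].astype(float) for c in ims],0)
cr=np.clip(im*1.4,0,255).astype(np.uint8)[222:272,425:475]
cv2.imwrite(f'pics/{sys.argv[1]}.png',cv2.resize(cr,(600,600),interpolation=cv2.INTER_CUBIC))
E
python3 look.py p1
```

```text
3.925 [536.38307756 207.77885159  63.45109324] [-1.47771985 -0.28849474  3.58764752]
```

View pics/p1.png

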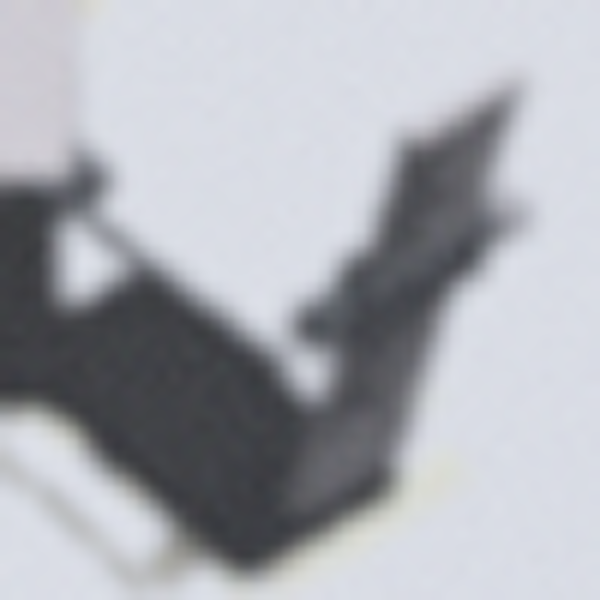

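Scene crop (x12): the nose tip is at (303,322). The needle now runs along the black foot's upper edge and ends near (285,360), still below the nose. Next I compare with projected tip positions.

Run:
```python
from h import *
s=ld('scene')
cr=lambda P:((proj(s,P)-[425,222]+.5)*12).round()
for xy in((758,198),(757.5,202)):
    for z in(55,67,73,76,79,82): print(xy,z,cr((*xy,z)))
for P in((756,204,74),(756,204,76),(756,204,78),(756,204,80)): print('nose',P,cr(P))
# nose height from scene column/row with x fixed: search
from scipy.optimize import least_squares
n=np.array([303,322])/12-.5+[425,222]
for x in(755,757.5,760):
    r=least_squares(lambda q:proj(s,(x,q[0],q[1]))-n,[204,76]).x; print(x,r)
```

```text
(758, 198) 55 [266. 419.]
(758, 198) 67 [279. 378.]
(758, 198) 73 [285. 357.]
(758, 198) 76 [288. 347.]
(758, 198) 79 [291. 336.]
(758, 198) 82 [295. 326.]
(757.5, 202) 55 [278. 409.]
(757.5, 202) 67 [291. 367.]
(757.5, 202) 73 [297. 347.]
(757.5, 202) 76 [300. 336.]
(757.5, 202) 79 [304. 325.]
(757.5, 202) 82 [307. 315.]
nose (756, 204, 74) [299. 334.]
nose (756, 204, 76) [302. 327.]
nose (756, 204, 78) [304. 320.]
nose (756, 204, 80) [306. 313.]
755 [205.72698088  75.38237941]
757.5 [201.43283502  80.33563913]
760 [197.13868916  85.28889885]
```

>>> {"op": "arm_command", "data": {"plan": [[0,0,1.2,0,0,0,-1],[0,0,1,0,0,0,-1],[0,0,0,0,0,0,-1]]}}

```text
time_s: 4.7
ee_pos: [536.2, 207.8, 61.2]
orientation: [0.709, 3.052, 0.009]
ft_force: [-2.7, -0.1, 5.7]
width: -0.001
```

```bash
cat > look.py <<'E'
from h import *
import sys
o=arm.get_obs(); print(o['time_s'],o['ee_pos'],o['ft_force'])
N=10; out=np.zeros((560,800,3),np.uint8)
for i,(n,x,y,w,h) in enumerate([('scene',438,230,25,35),('top',243,170,25,35)]):
    im=np.mean([grab(n)[0].astype(float) for _ in range(N)],0)
    cr=np.clip(im*1.4,0,255).astype(np.uint8)[y:y+h,x:x+w]
    out[:,400*i:400*i+400]=cv2.resize(cr,(400,560),interpolation=cv2.INTER_CUBIC)
cv2.imwrite(f'pics/{sys.argv[1]}.png',out)
E
python3 look.py p2
```

```text
4.7 [536.18655756 207.75187704  61.1584949 ] [-2.67845171 -0.09221647  5.7243563 ]
```

View pics/p2.png

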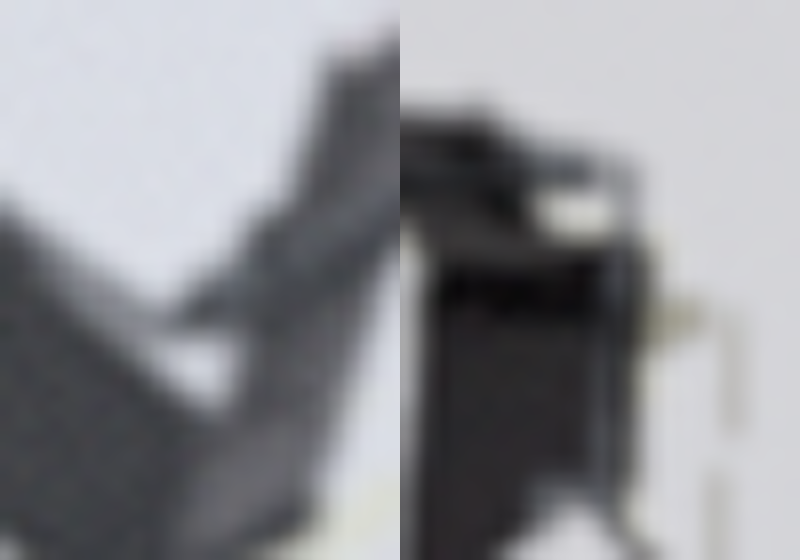

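The left panel shows the needle tip near (160,318), close to level with the nose end at about (190,305). I'll difference this against the rest pictures to isolate the needle.

```bash
cat > diff.py <<'E'
from h import *
import sys
o=arm.get_obs(); print(o['time_s'],o['ee_pos'],o['ft_force'])
out=np.zeros((560,800,3),np.uint8)
for i,(n,x,y,w,h) in enumerate([('scene',430,228,25,35),('top',243,170,25,35)]):
    im=np.mean([grab(n)[0].astype(float) for _ in range(12)],0); r=ld(n)[0]
    np.save(n+sys.argv[1],im)
    d=(im-r).mean(2)[y:y+h,x:x+w]; print(n); 
    sub=d[5:30,5:] if n=='scene' else d[5:20,8:18]
    if n=='top': print(sub.round().astype(int))
    cr=np.clip(128+d*1.5,0,255).astype(np.uint8)
    out[:,400*i:400*i+400]=cv2.resize(cr,(400,560),interpolation=cv2.INTER_CUBIC)[...,None]
    for (P,col) in [((np.array([0,0,z]),c)) for z,c in((70,(0,0,255)),(73,(0,255,255)),(76,(0,255,0)),(79,(255,0,0)))]:
        th=np.arcsin((P[2]-55)/152); Q=np.array([605.5,207,55])+152*np.array([np.cos(th)*np.cos(-.045),np.cos(th)*np.sin(-.045),np.sin(th)])
        p=(proj(ld(n),Q)-[x,y]+.5)*16; cv2.circle(out,(int(p[0])+400*i,int(p[1])),2,col,-1)
    nz={'scene':(449.9,248.5),'top':(254.9,180.3)}[n]; p=(np.array(nz)-[x,y]+.5)*16; cv2.drawMarker(out,(int(p[0])+400*i,int(p[1])),(255,0,255),0,12)
cv2.imwrite(f'pics/{sys.argv[1]}.png',out)
E
python3 diff.py d2
```

```text
5.7 [536.19222081 207.79328888  61.20949471] [-3.23110393 -0.98559515  3.89609353]
scene
top
[[  5   5   5   5   5   5   5   5   5   5]
 [  5   5   5   6   5   5   6   6   5   5]
 [  5   5   5   5   5   6   5   5   5   6]
 [  4   5   5   6   4   3   4   5   5   6]
 [  3   3   4   5   1  -7  -4   3   5   5]
 [  2   3   4   3  -5 -22 -15   2   6   5]
 [  3   4   3   4  -5 -25 -11  11  10   6]
 [  3   4   5   5   0 -14   3  17  10   6]
 [  3   4   5   5   2  -6   8  13   8   5]
 [  2   4   4   4   3   0   9   9   6   5]
 [  3   2   3   2   5  14   8   4   5   5]
 [  1   1   2   1  12  25  11   3   4   5]
 [  3   2   1   2  14  24  12   2   4   5]
 [  2   1   2   1   9  12   6   3   4   5]
 [  0   0   2   0   3  -2  -1   2   4   4]]
```

View pics/d2.png

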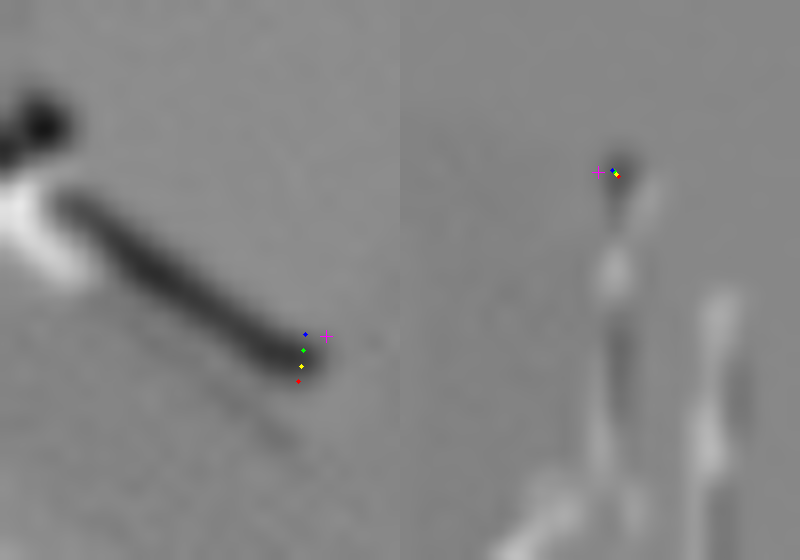

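Run:
```python
from h import *
t,s=ld('top'),ld('scene')
print('needle',tri(t,(256.3,179.4),s,(449.2,250.2)))
print('nose',tri(t,(254.9,180.3),s,(449.9,248.5)))
print('nose2',tri(t,(254.75,180.0),s,(450.2,248.6)))
d=(np.load('scened2.npy')-s[0]).mean(2)[246:256,440:456].round().astype(int); print(d)
print(s[0].mean(2)[240:256,444:462].round().astype(int)); print(t[0].mean(2)[174:188,246:262].round().astype(int))
```

```text
needle (array([758.52044926, 199.29200833,  76.22755311]), array([-0.04335971, -0.04565224]), array([-0.10803524,  0.01214798]))
nose (array([755.88617845, 203.4780135 ,  76.89809596]), array([-0.15450079, -0.16348012]), array([-0.38409695,  0.04299564]))
nose2 (array([756.6545852 , 203.85324834,  77.00131465]), array([-0.12593049, -0.13329357]), array([-0.31329655,  0.0351342 ]))
[[-41 -46 -44 -29 -13  -1   5   9   9   9   8   7   8   5   4   5]
 [-17 -30 -41 -43 -34 -20  -7   5   8   8   8   6   5   5   4   5]
 [ -5 -13 -22 -32 -41 -42 -29 -14  -5   1   4   6   4   4   6   3]
 [ -6  -5  -6 -14 -27 -41 -47 -42 -34 -20  -7   4   4   1   6   2]
 [ -5  -6  -5   0 -11 -26 -41 -46 -47 -36 -11   2   5   7   3   3]
 [  1  -1  -3  -3  -4  -6 -19 -25 -27 -19  -3   6   7   4   3   4]
 [  2   1  -3  -8  -6  -4  -5  -4  -6  -1   6   9   7   6   2   5]
 [  1   0   0  -1  -8  -7  -3   3   5   6   8   7   7   6   3   4]
 [  3   4   3   2  -2  -2  -8  -3   3   7   7   8   6   5   3   7]
 [  2   4   3   2   4   0  -6  -9  -4   5   6   6   4   4   5   5]]
[[151 151 151 151 151 150 152 150 151 152 150
[... 1394 characters left out ...]
 147 147 148 147 148 147 147]
 [ 32  32  45  71  95 116 127 131 135 142 147 148 147 148 147 148]
 [ 22  19  27  42  59  81  94  99 107 124 140 146 147 147 148 148]
 [ 28  23  26  32  41  57  65  66  76 108 134 138 140 146 147 147]
 [ 25  24  22  24  33  55  69  73  81 110 130 125 127 141 147 147]
 [ 28  25  19  17  33  71 104 119 124 131 129 113 123 141 147 148]
 [ 32  31  26  20  30  69 110 132 138 137 123 105 126 144 148 148]
 [ 36  38  35  31  33  51  81 101 107 105  92  88 120 142 147 148]
 [ 36  37  37  37  37  38  45  52  53  52  48  62 100 132 146 148]
 [ 24  25  25  28  27  28  26  23  18  19  23  41  81 126 145 148]
 [ 10  12  12  14  14  13  15  13  13  15  25  36  76 123 142 145]]
```

Needle and nose agree to about 1 mm: triangulated z is 76.2 for the needle and 76.9 for the nose, and the scene shift matches the level prediction of about 1.4 px. I'll nudge 0.3 mm and hold for 2 s.

>>> {"op": "arm_command", "data": {"plan": [[0,0,0.3,0,0,0,-1],[0,0,0,0,0,0,-1],[0,0,0,0,0,0,-1],[0,0,0,0,0,0,-1],[0,0,0,0,0,0,-1],[0,0,0,0,0,0,-1],[0,0,0,0,0,0,-1],[0,0,0,0,0,0,-1]]}}

```text
time_s: 7.9
ee_pos: [536.2, 207.8, 61.0]
orientation: [0.709, 3.052, 0.009]
ft_force: [-2.9, -0.0, 4.4]
width: 0.005
```

```bash
python3 diff.py d3
python3 - <<'E'
from h import *
s=ld('scene');t=ld('top')
a=np.load('scened3.npy').mean(2); print(a[244:254,442:456].round().astype(int))
print(np.load('topd3.npy').mean(2)[176:186,250:262].round().astype(int))
E
```

```text
7.9 [536.18382745 207.77403296  60.98882348] [-2.92678155 -0.02237519  4.42895635]
scene
top
[[  5   5   5   5   5   5   5   5   5   5]
 [  5   5   5   5   5   5   5   6   5   5]
 [  5   5   5   5   5   5   5   5   5   6]
 [  5   5   5   5   4   3   4   5   5   6]
 [  3   3   4   4   1  -7  -3   4   5   5]
 [  2   3   4   3  -5 -20  -9   5   6   5]
 [  3   3   4   3  -5 -22  -6  14  11   6]
 [  3   4   5   5  -1 -14   4  18  10   5]
 [  3   5   5   5   2  -6   9  13   8   5]
 [  3   4   4   3   3   0   9   9   6   5]
 [  3   2   2   2   5  14   9   4   5   5]
 [  2   2   1   1  12  25  11   3   5   5]
 [  2   3   2   3  12  21  10   2   4   5]
 [  0   0   2   2   9  10   4   2   4   5]
 [  0   0   1   1   2  -2  -2   2   4   4]]
[[144 156 158 160 160 159 160 160 160 156 141 106  74  63]
 [121 137 148 156 159 160 160 158 156 147 124  87  60  59]
 [ 97 111 128 145 155 160 159 152 139 125 102  74  59  57]
 [ 87  96 105 123 142 153 151 136 112  94  79  69  61  55]
 [ 81  94  99 106 120 133 131 108  81  69  67  64  58  51]
 [ 66  84  96 102 108 112 104  82  62  61  63  59  52  51]
 [ 52  63  82 100 112 113 104  91  83  81  76  64  54  53]
 [ 48  51  61  82 105 122 129 129 124 115  99  74  59  55]
 [ 47  47  49  60  83 110 132 147 148 136 110  80  60  59]
 [ 49  49  47  48  58  82 111 135 145 137 106  72  60  60]]
[[150 152 153 153 152 153 153 153 153 152 153 153]
 [133 145 150 151 152 152 153 153 152 153 153 152]
 [ 99 121 131 136 140 146 149 152 152 153 152 153]
 [ 62  85  97 103 111 126 134 143 151 153 153 153]
 [ 42  59  69  70  79 104 114 129 145 152 153 153]
 [ 35  57  73  76  84 105 107 119 142 152 153 153]
 [ 35  74 108 124 129 130 115 117 141 152 153 153]
 [ 33  72 114 136 143 139 117 114 139 152 153 153]
 [ 34  53  85 105 111 108  93  98 129 148 152 153]
 [ 39  41  48  54  55  56  61  71 104 137 151 153]]
```

The rider nose's width biases my edge pick, so the needle may sit 0–2.5 mm above the nose centre. That is within tolerance. I'll ease back by 0.5 mm and hold two full seconds to centre it, then release.

>>> {"op": "arm_command", "data": {"plan": [[0,0,-0.6,0,0,0,-1],[0,0,0,0,0,0,-1],[0,0,0,0,0,0,-1],[0,0,0,0,0,0,-1],[0,0,0,0,0,0,-1],[0,0,0,0,0,0,-1],[0,0,0,0,0,0,-1],[0,0,0,0,0,0,-1]]}}

```text
time_s: 10.1
ee_pos: [536.3, 207.8, 61.6]
orientation: [0.709, 3.052, 0.009]
ft_force: [-3.3, -0.4, 4.7]
width: 0.007
```

>>> {"op": "arm_command", "data": {"plan": [[0,0,0,0,0,0,-1],[0,0,0,0,0,0,-1],[0,0,0,0,0,0,-1],[0,0,0,0,0,0,-1],[0,0,0,0,0,0,-1],[0,0,0,0,0,0,-1],[0,0,0,0,0,0,-1],[0,0,0,0,0,0,-1]]}}

```text
time_s: 11.1
ee_pos: [536.2, 207.8, 61.6]
orientation: [0.709, 3.052, 0.009]
ft_force: [-3.4, 0.3, 4.3]
width: 0.003
```

```bash
python3 look.py p4
```

```text
11.1 [536.22810121 207.78521555  61.58751019] [-3.3947924   0.30396802  4.26992773]
```

View pics/p4.png

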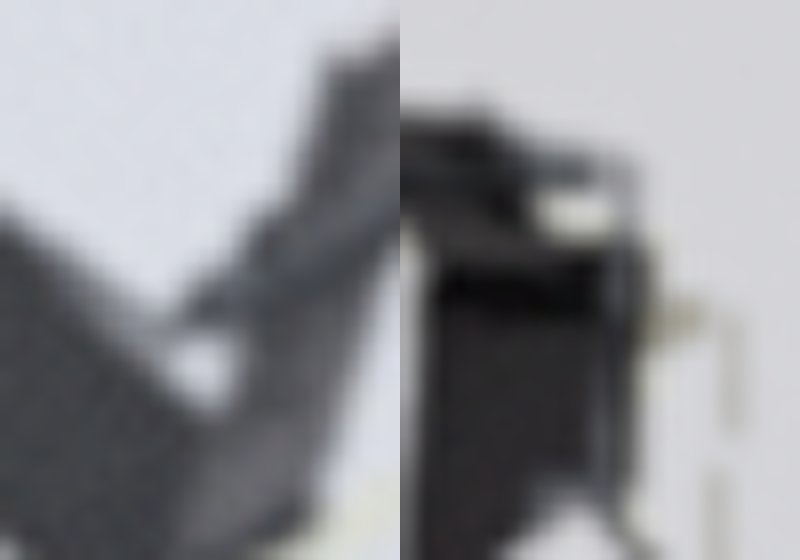

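The needle tip meets the nose's lower-left end at about (170,325). While still pressed and with time left, I'll run one short model fit to settle the relative height.

```bash
cat > fit.py <<'E'
from h import *
from scipy.optimize import least_squares
t,s=ld('top'),ld('scene'); pr={n:np.load(n+'d3.npy').mean(2) for n in('top','scene')}
C={'top':t,'scene':s}; W={'top':(251,174,10,9),'scene':(440,240,12,14)}; S=8
def box(c0,ax,h):
    return [c0+sum(k*a for k,a in zip((i,j,l),(ax*np.array(h)[:,None]))) for i in(-1,1) for j in(-1,1) for l in(-1,1)]
def cov(n,pts,off):
    x,y,w,h=W[n]; m=4; q=np.array([(proj(C[n],p)+off-[x-m,y-m]+.5)*S for p in pts])
    im=np.zeros(((h+2*m)*S,(w+2*m)*S),np.uint8); cv2.fillConvexPoly(im,cv2.convexHull((q*16).round().astype(np.int32)),255,cv2.LINE_AA,4)
    im=cv2.GaussianBlur(im/255.,(0,0),.75*S)
    return cv2.resize(im,(w+2*m,h+2*m),interpolation=cv2.INTER_AREA)[m:-m,m:-m]
def model(q):
    x0,y0,yaw,th,nx,ny,nz,hw,du,dv,dn,dr=q; out=[]
    e=np.array([np.cos(yaw),np.sin(yaw),0]); l=np.array([-e[1],e[0],0]); z=np.array([0,0,1.])
    nose=box(np.array([nx,ny,nz])+6*l,np.array([e,l,z]),(hw,6,4))
    for n in('top','scene'):
        off=np.array([du,dv]) if n=='top' else np.zeros(2)
        x,y,w,h=W[n]; R=C[n][0].mean(2)[y:y+h,x:x+w]; P=pr[n][y:y+h,x:x+w]-5
        cn=cov(n,nose,off)
        nd=[]
        for a in(0,th):
            f=np.cos(a)*e+np.sin(a)*z; u=np.cross(f,l)
            nd.append(cov(n,box(np.array([x0,y0,55])+122*f,np.array([f,l,u]),(30,1.7,1.7)),off))
        bg=150. if n=='scene' else 148.
        B=bg*(1-dr*cn)*(1-dn*nd[0]); B2=bg*(1-dr*cn)*(1-nd[1])+nd[1]*bg*(1-dn)
        yy,xx=np.mgrid[y:y+h,x:x+w]
        if n=='scene':
            mk=(xx<=450)&(yy-246<0.75*(xx-440)+2.5); mr=(xx>=447)&(xx<=451)&(yy>=245)&(yy<=251)
        else: mk=(xx>=253)&(yy<=183); mr=(xx>=253)&(yy<=182)
        out+=[(B2-P)[mk],(B-R)[mr]]
    return np.concatenate(out+[np.array([(x0-605.5)/2,(y0-206)/2,(yaw+.035)/.02,(hw-3)/.7,du/.5,dv/.5,(th-.13)/.03])*8])
for nz0 in(73,78):
    r=least_squares(model,[605.5,206,-.035,.13,756,203,nz0,3,0,0,.4,.6],diff_step=3e-3,x_scale=[1,1,.01,.01,1,1,1,1,.3,.3,.2,.2],loss='soft_l1',f_scale=10)
    q=r.x; print(q.round(3),'cost',r.cost,'tip z',55+152*np.sin(q[3]),'rel',55+152*np.sin(q[3])-q[6])
E
timeout 400 python3 fit.py
```

```text
[ 6.06187e+02  2.05252e+02 -4.20000e-02  1.04000e-01  7.56296e+02
  2.04206e+02  7.43460e+01  2.96200e+00 -0.00000e+00  0.00000e+00
  5.85000e-01  5.93000e-01] cost 11957.557281377518 tip z 70.81108868777396 rel -3.5347785910099248
[ 6.06148e+02  2.07685e+02 -6.00000e-02  1.05000e-01  7.56206e+02
  2.03981e+02  7.43900e+01  2.91600e+00  0.00000e+00 -0.00000e+00
  5.81000e-01  5.88000e-01] cost 11955.418425495947 tip z 70.92229366997701 rel -3.4681714278822255
```

```bash
python3 - <<'E'
src=open('fit.py').read().split('for nz0 in')[0]
src+='''
sc=np.array([2,2,.02,.02,2,2,2,.7,.5,.5,.2,.2])
for nz0,th0 in((73,.12),(78,.14),(75,.10)):
    b=np.array([605.5,206,-.035,th0,756,203,nz0,3,0,0,.5,.6])
    f=lambda v:model(b+sc*(v-10))
    r=least_squares(f,np.full(12,10.),diff_step=8e-3,loss='soft_l1',f_scale=10)
    q=b+sc*(r.x-10); z=55+152*np.sin(q[3]); print(q.round(3),'cost',r.cost,'tip z',z,'rel',z-q[6])
for rel in(-6,-4,-2,0,2,4):
    def g(v):
        q=b+sc*(v-10); q[6]=55+152*np.sin(q[3])-rel; return model(q)
    print(rel,least_squares(g,r.x,diff_step=8e-3,loss='soft_l1',f_scale=10).cost)
'''
open('fit2.py','w').write(src)
E
timeout 500 python3 fit2.py
```

```text
[ 6.05792e+02  2.10444e+02 -7.30000e-02  7.50000e-02  7.56479e+02
  2.03778e+02  7.49950e+01  2.79900e+00  9.80000e-02  2.27000e-01
  6.69000e-01  5.99000e-01] cost 10967.58714277027 tip z 66.45259206225809 rel -8.542689563482824
[ 6.05171e+02  2.06139e+02 -3.90000e-02  7.30000e-02  7.56138e+02
  2.04639e+02  7.40390e+01  2.84800e+00  3.43000e-01 -1.00000e-02
  6.67000e-01  5.99000e-01] cost 11113.119734580307 tip z 66.14591723969163 rel -7.893443958589415
[ 6.03174e+02  2.06473e+02 -3.70000e-02  7.60000e-02  7.55277e+02
  2.05984e+02  7.23000e+01  2.86300e+00  7.45000e-01 -4.46000e-01
  6.55000e-01  5.96000e-01] cost 11435.050065151112 tip z 66.50303563250012 rel -5.7971273537115025
-6 11385.982435037095
-4 11621.650278792918
-2 12305.164842277707
0 12925.42161103562
2 14079.457420966495
4 15553.078544371394
```

The fit was spoiled by the dark foot behind the needle, giving a tilt that contradicts the kinematics. I'll use the rest picture as background and a kinematic prior on the tilt.

```bash
python3 - <<'E'
src=open('fit2.py').read()
src=src.replace("yy,xx=np.mgrid","if n=='scene': B2=R*(1-nd[1])+nd[1]*bg*(1-dn)\n        yy,xx=np.mgrid")
src=src.replace("mk=(xx<=450)&(yy-246<0.75*(xx-440)+2.5)","mk=(xx<=452)&(yy>=242)")
src=src.replace("(th-.13)/.03","(th-.123)/.008")
src=src.replace("print(rel,least","v=least").replace("f_scale=10).cost)","f_scale=10); print(rel,v.cost,(b+sc*(v.x-10)).round(3)[:10])")
src+='''
q=b+sc*(r.x-10); o=model(q); print('rms',np.sqrt(np.mean(o**2)),len(o))
'''
open('fit3.py','w').write(src)
E
timeout 500 python3 fit3.py
```

```text
[ 6.06501e+02  2.02505e+02 -1.80000e-02  1.19000e-01  7.56434e+02
  2.04824e+02  7.44140e+01  2.92500e+00  3.58000e-01  8.50000e-02
  4.76000e-01  5.99000e-01] cost 3908.3290862936465 tip z 73.09568406062488 rel -1.3188138416298472
[ 6.06665e+02  2.02716e+02 -2.10000e-02  1.21000e-01  7.56533e+02
  2.04647e+02  7.46300e+01  2.94400e+00  3.03000e-01  1.33000e-01
  4.73000e-01  5.98000e-01] cost 3901.454414567358 tip z 73.3744604157545 rel -1.2554733812867767
[ 6.06685e+02  2.03049e+02 -2.30000e-02  1.20000e-01  7.56523e+02
  2.04675e+02  7.46340e+01  2.94400e+00  3.17000e-01  1.40000e-01
  4.73000e-01  5.98000e-01] cost 3898.3995205363085 tip z 73.26437762078555 rel -1.3697328776149647
-6 5096.934741393807 [ 6.05192e+02  2.06255e+02 -3.30000e-02  1.00000e-01  7.56914e+02
  2.03952e+02  1.47694e+02  2.77500e+00  4.68000e-01  3.91000e-01]
-4 4336.575840065319 [ 6.05925e+02  2.05054e+02 -2.90000e-02  1.07000e-01  7.56591e+02
  2.04574e+02 -1.14790e+01  2.83600e+00  4.79000e-01  2.19000e-01]
-2 3943.9262340556425 [ 6.06695e+02  2.02361e+02 -1.70000e-02  1.19000e-01  7.56674e+02
  2.04482e+02  1.45400e+02  2.88000e+00  3.04000e-01  2.10000e-01]
0 4016.495007507734 [ 6.06626e+02  2.01930e+02 -1.60000e-02  1.23000e-01  7.56197e+02
  2.05085e+02  2.16156e+02  2.94800e+00  3.48000e-01 -4.50000e-02]
2 4725.989471533855 [6.07368e+02 1.95511e+02 2.10000e-02 1.36000e-01 7.56555e+02 2.04675e+02
 7.43880e+01 3.11500e+00 1.13000e-01 8.00000e-03]
4 5593.570714889826 [ 6.07178e+02  1.99503e+02 -8.00000e-03  1.38000e-01  7.55943e+02
  2.05107e+02  8.39000e+00  3.15400e+00  1.36000e-01 -2.63000e-01]
rms 5.513111537895497 330
```

The fit is now sensible: at z = 61.0 the needle was about 1.3 mm below nose centre. I'll press back to about 60.6, hold over 2 s, then release.

>>> {"op": "arm_command", "data": {"plan": [[0,0,0.9,0,0,0,-1],[0,0,0,0,0,0,-1],[0,0,0,0,0,0,-1],[0,0,0,0,0,0,-1],[0,0,0,0,0,0,-1],[0,0,0,0,0,0,-1],[0,0,0,0,0,0,-1],[0,0,0,0,0,0,-1]]}}

```text
time_s: 13.1
ee_pos: [536.2, 207.8, 60.8]
orientation: [0.708, 3.052, 0.009]
ft_force: [-2.8, 0.2, 4.5]
width: 0.004
```

>>> {"op": "arm_command", "data": {"plan": [[0,0,0.2,0,0,0,-1],[0,0,0,0,0,0,-1],[0,0,0,0,0,0,-1],[0,0,0,0,0,0,-1],[0,0,0,0,0,0,-1],[0,0,0,0,0,0,-1],[0,0,0,0,0,0,-1],[0,0,0,0,0,0,-1]]}}

```text
time_s: 14.1
ee_pos: [536.2, 207.8, 60.9]
orientation: [0.708, 3.052, 0.009]
ft_force: [-3.5, -0.1, 5.7]
width: 0.003
```

>>> {"op": "arm_command", "data": {"plan": [[0,0,0,0,0,0,-1],[0,0,0,0,0,0,-1],[0,0,-3,0,0,0,-1],[0,0,-4,0,0,0,-1],[0,0,-8,0,0,0,-1],[0,0,-25,0,0,0,-1],[0,0,-30,0,0,0,-1],[0,0,0,0,0,0,-1]]}}

```text
time_s: 15.1
ee_pos: [536.7, 207.4, 133.5]
orientation: [0.709, 3.049, 0.01]
ft_force: [-1.1, -0.2, -0.5]
width: 0.005
```

Run:
```python
from h import *
o=arm.get_obs(); print(o['time_s'],o['ee_pos'],o['ft_force'])
a=grab('scene')[0]; cv2.imwrite('pics/end.png',a)
d=np.abs(np.mean([grab('scene')[0].astype(float) for _ in range(8)],0)-ld('scene')[0]).mean(2)
print('rider/needle region max diff',d[225:272,425:475].max(), 'plate edge',d[215:260,370:430].max())
```

```text
15.1 [536.67242938 207.39123967 133.53126687] [-1.07313726 -0.20880623 -0.48612681]
rider/needle region max diff 10.03333333333334 plate edge 69.85833333333333
```

View pics/end.png

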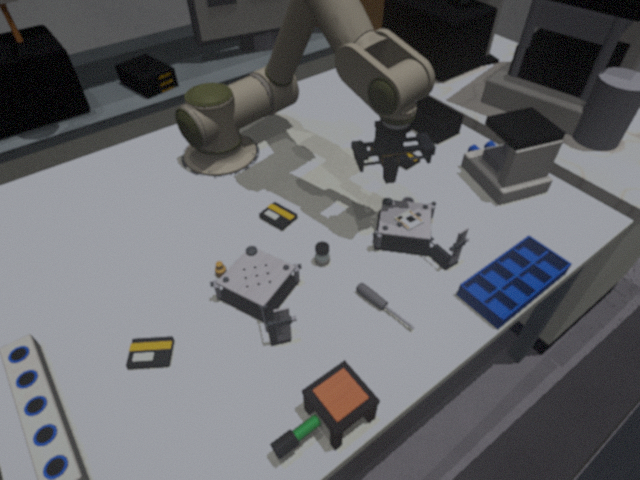

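The plate is level again at (405,225). The rider and needle area matches the rest picture, and the gripper is clear at (392,165).

```bash
python3 -c "
from bench import arm
print(arm.sign_off())"
```

```text
the job is handed in; nothing more can be done
None
```

I pressed the pad of the left mount, the one carrying the ceramic circuit, with closed fingertips until the needle was about level with the rider's nose. I held it there, let the plate spring back and handed the job in at about 15.6 s. I got no verdict, so whether it passed is not confirmed.

- **Holds:** I held for 2 to 3 s at each of four fingertip heights: about 61.2, 61.0, 61.6 and 60.8 mm. That moves the needle by about 2 mm in all. The force at the wrist was about 4–6 N.
- **Needle height:** My checks disagreed by a few millimetres.
  - Triangulation from both cameras put the needle 0.7 mm below the nose at 61.2 mm.
  - A pixel-shift estimate put it somewhere between level and 2.5 mm above.
  - Two model fits were spoiled by the dark foot behind the needle, so I discarded them.
  - The last fit, which leans on the pressed depth, gave about 1.3 mm below at 61.0 mm, so about 0.9 mm below at the last hold.
- **At the end:** The gripper was clear with no contact force. The needle and rider area matched the picture from before the press to within noise.
- **Not measured:** A larger picture difference at the plate edge is probably the gripper's shadow, but I did not check it. I checked the bare mount and the loose things only by eye in the final scene picture. They looked unmoved, though the gripper hid one case and I took no final top picture.

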